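# Close a port card in its turnover holder and turn it over

## Task

Two turnover fixtures stand on the bench with their clamshell holders open: one holds a small circuit card, the other is empty. Shut the lid on the card, then take that holder by its bar handle and turn it right over, away from you, until it rests on the other side with the card shut inside, back side up. Leave the empty fixture as it is, and let go.

Things in the scene. Friction and masses are not known exactly. Their poses are not given: they have to be found in the camera images.
- stand: fixed base of the fixture holding the card: aluminium plate 190 x 126 x 8 mm, posts 56 mm high at y = +-58 mm. Origin: underside centre on the bench, below the turning axis, which runs along y, 45 mm up; x points away from the robot. The grey clamshell holder (26 mm thick shut) lies at x = -72 to -12 mm, y = +-50 mm, rim 52 mm up; turned over, at x = +12 to +72 mm.
- holder (a joint): angle of the loaded holder about the turning axis, rad: 0 = on the robot's side (start), 3.14 = turned right over onto the far side (both are stops). Takes about 2 N at the bar to raise; damped, falls slowly to the side it leans to.
- holder_handle (a point): middle of the loaded holder's handle: round steel bar, 10 mm diameter, 90 mm long along the stand's y, 112 mm from the turning axis, 45 mm above the bench at both ends of its turn. Two 8 mm rods at y = +-40 mm carry it; 35 mm of free gap between bar and tray. Gripped across from above, fingers down, it pivots in the grip as it is led round the axis.
- lid (a joint): angle of its lid to its tray, rad: 0 = shut, 1.7 to 2.1 = open (start, leaning away from the robot). Plate 60 x 100 x 6 mm, grey rim, clear window. Hinge along the tray's edge at x = -12 mm of the stand, 52 mm up; upright it reaches 112 mm, shut its top is 58 mm up. Stiff: stays as left, also upside down. 2 to 3 N on its back near the free edge, towards the robot and then down, shuts it.
- card_mid (a point): centre of the circuit card: dark green board 42 x 80 x 4 mm with a steel port cage, 13 mm high over all, 50 to 85 g. Lies loose in the tray with 3 to 5 mm of play all round; z points out of its face (up at the start).
- spare_lid_edge (a point): middle of the free edge of the open lid on the second, identical but empty fixture (leave alone). It is 100 to 115 mm above the bench and within 25 mm of straight above that fixture's turning axis; that fixture keeps within 145 mm of this point, seen from above.
Things that resemble listed ones, but are neither listed nor needed, are in the scene too. What is shaped like the stand but yellow is not meant.

How it is judged (in metres and radians):
On the way:
1. the lid is shut on the card, the holder still on the robot's side (value of joint lid below 0.17 rad and value of joint holder below 0.3 rad), for 0.2 s.
At the end, for the whole second after the job is handed in: The loaded holder is turned right over onto its far side (within 10 degrees) and at rest, its lid shut (within 10 degrees), with the card inside it (centre within 15 mm of the middle of the holder). The empty fixture is as it was (value of joint holder above 2.97 rad and value of joint lid below 0.17 rad and x of card_mid in the frame of stand between 0.027 and 0.057 m and y of card_mid in the frame of stand between -0.015 and 0.015 m and z of card_mid in the frame of stand below 0.06 m and velocity of joint holder between -0.1 and 0.1 rad/s); the robot touches nothing.
It fails at once if the empty fixture was disturbed: its lid's edge moved by more than 20 mm (distance of spare_lid_edge from where it was at the start of the episode above 0.02 m).
It also fails if it takes over 58 s, if anything falls off the work surface, if the arm or the gripper's body presses on something with over 40 N, if the wrist force passes 120 N, or if a joint passes its speed limit or range.

## Robot

A 6-joint arm with a two-finger parallel gripper is mounted at the origin on the work surface. World frame = base frame: x ahead of the robot, y to its left, z up, the work surface at z = 0. Lengths are in mm, angles in rad, forces in N, time in s.
With the tool pointing down it reaches from about 275 to 825 mm from the base axis. Payload 5.2 kg.
Tool frame: the origin (TCP) lies midway between the tips of the shut fingers; the grasp point (between the pads) lies 19 mm behind it (robot.tcp_to_grasp is the distance from the TCP to the grasp point, in mm); z points along the fingers, y is the direction in which the jaws open and shut (so a half turn about z gives the same grasp; the last joint's range is limited). The gripper opens to 93 mm and grips with 3 to 60 N. Pads are 15 mm wide; open, the fingers measure 128 mm over their backs; the gripper's body (75 mm by 188 mm) begins 65 mm behind the grasp point.
Start: joints at [-1.536, 0.259, 1.535, -0, 1.348, -0.203], TCP at [129.582, -534.522, 218.653] pointing down, gripper open.
Joint ranges: [-3.14, 3.14], [-0.91, 2.08], [0.19, 2.58], [-1.22, 4.36], [0.22, 2.71], [-3.12, 3.12]. Speed limits (rad/s): [2.57, 2.57, 3.14, 3.14, 3.14, 3.14].

## Interface

Orientations are given as a rotation vector (axis times angle).
In Python, from bench import robot, optics, sign_off, finder gives the robot as it stands.
- The arm moves only by the tool jog_arm, never from a script. Its argument "increments" is a list that holds one entry, the list of rows, each a list of 5 numbers: the shift along the tool's x, y, z in m, then the turn about the tool's z in rad, then the gripper's target within -1 to 1 (shut at 1, half-way at 0, fully open at -1). In form: [[[x, y, z, yaw, claw], ...]]. A call has 1 to 8 rows; each row shifts and turns the pose as measured when the row begins, along the tool's axes as they then stand; what a row does not reach is not made up. A row lasts 1/10 s, in which the tool goes at most 50 mm and 8.59 degrees, less where a joint would pass 70% of its speed; a pose out of reach is approached as far as the arm can. A call with a gripper value outside its range is refused whole. The fingers move at their own pace and stop on an object; the grip force is fixed at half the most. Time passes only in rows, so rows that do not move let the fingers close. It gives the time, the measured TCP pose, the force and the opening at its end, in the units of the state.
- robot.observe(): the state, without advancing time (a new reading comes with each control period).
- optics.get_image(name): name is "scene" or "side" or "wrist"; returns the picture (400x640x3 uint8, red, green, blue); there is no depth.
- optics.calibration(name): a dict with "K" (3x3 intrinsics, pixels), "k1" (the pictures are not rectified: a ray, as slopes to the right and down, at radius r is drawn at 1 + k1 r^2 times it, then the intrinsics apply), "T" (4x4, takes a point from camera to world coordinates); the wrist camera has in their place "hand_eye" (4x4, takes a point from camera to tool coordinates, whose origin is the TCP and whose axes are the flange's). Camera axes: x right, y down, z forward; pixel columns grow to the right and rows downward; lengths in mm; the calibration is good to about 2 mm. A picture is of the moment at which its call begins: read the wrist's pose just before it. calibration takes no time and is no camera call.
- sign_off(): hands the job in, once; it reports no verdict.
Trained networks look in the newest picture that a camera, given by its name, has taken for a name from the list of things; names that differ only in an ending like _2 or _b are one class to them, and where a whole thing is asked for, a point or a joint stands for the part that bears it (a point fixed in the world has none). Each returns a list of dicts, best first, with "conf" (0 to 1); they miss things now and then, are a little off and sometimes report something else, mostly with a low value. They report only what shows in the picture. A call takes as long as a camera call. They do not tell look-alikes from the thing itself.
- finder.recognise(label, camera): "position" ([x, y, z] in mm, in world coordinates, good to about 4 mm: the middle of the surface that is visible of it).
- finder.silhouettes(label, camera): "mask" (400x640 bool, what is visible of it).
The state is a dict: "time_s": time; "joints": joint angles; "joint_vel": joint speeds; "tau": joint torques, N m; "tool_pos": TCP position; "eef_rot": TCP orientation; "wrist_force": force on the tool from outside, world axes, zero at the start; "wrist_torque": the same for the moment, N m; "width": finger opening in mm.
Only numpy, scipy, OpenCV 4.12 (cv2) and the standard library are available. Lean on these libraries where they do the work, as an engineer would, in place of code of your own. Each camera call takes 0.05 s, during which the arm holds its last target.

## Working session

There is one attempt and no reset: what is moved stays moved. The work goes in short steps, Python scripts to look and compute and a tool call to move; the robot and the scene stay as the last step left them, time stands still between calls to the robot, and variables do not carry over. Pictures are saved under pics/ and viewed, and the job is handed in when it is done.

Besides the shell and the picture viewer there is one more tool, called after "Call:" as name([rows], argument=value, ...), one row to a line, values as JSON. jog_arm: Moves the arm, as the interface text tells. Its arguments: {"type":"object","properties":{"increments":{"type":"array","items":{"type":"array","items":{"type":"array","items":{"type":"number"}}}}},"required":["increments"]}

```bash
ls; mkdir -p pics
python3 - <<'E'
from bench import robot, optics, sign_off, finder
import cv2,numpy as np
s=robot.observe();print(s)
for n in ["scene","side","wrist"]:
    im=optics.get_image(n);cv2.imwrite(f"pics/a_{n}.png",im[:,:,::-1])
    c=optics.calibration(n);print(n,{k:np.round(v,4).tolist() for k,v in c.items()})
E
```

```text
pics
{'time_s': 0.0, 'joints': array([-1.53584658e+00,  2.59317189e-01,  1.53606445e+00,  9.58932593e-07,
        1.34799576e+00, -2.02816031e-01]), 'joint_vel': array([-1.96921771e-05,  2.74274632e-04,  6.44147077e-04,  5.59379737e-04,
        4.64941826e-04,  1.23863262e-03]), 'tau': array([ 4.74833450e-04, -4.37300491e+01, -2.84001803e+01,  7.18524121e-02,
        4.12601244e-02, -1.31646589e-04]), 'tool_pos': array([ 129.53789458, -533.97364277,  217.83907894]), 'eef_rot': array([-3.11765270e+00, -3.72391235e-01, -2.36357884e-04]), 'wrist_force': array([ 1.03841302,  0.05690488, -0.48619172]), 'wrist_torque': array([-0.04479301, -0.01084297, -0.03627682]), 'width': 92.96579091194756}
scene {'K': [[400.9409, 0.0, 320.6057], [0.0, 400.9409, 194.4734], [0.0, 0.0, 1.0]], 'k1': -0.0016, 'T': [[-0.2174, 0.5335, -0.8174, 1086.5401], [0.9761, 0.1226, -0.1795, 185.6728], [0.0044, -0.8368, -0.5474, 524.6253], [0.0, 0.0, 0.0, 1.0]]}
side {'K': [[417.5324, 0.0, 319.3221], [0.0, 417.5324, 198.1178], [0.0, 0.0, 1.0]], 'k1': -0.0574, 'T': [[0.9875, -0.0949, 0.126, 265.6145], [-0.1573, -0.6523, 0.7414, -608.6311], [0.0119, -0.752, -0.6591, 645.9502], [0.0, 0.0, 0.0, 1.0]]}
wrist {'K': [[344.9096, 0.0, 323.2845], [0.0, 344.9096, 203.1842], [0.0, 0.0, 1.0]], 'k1': -0.0394, 'hand_eye': [[-0.0006, -0.9712, -0.2381, 66.1621], [1.0, -0.0005, -0.0002, -0.5119], [0.0001, -0.2381, 0.9712, -166.5011], [0.0, 0.0, 0.0, 1.0]]}
```

View pics/a_scene.png

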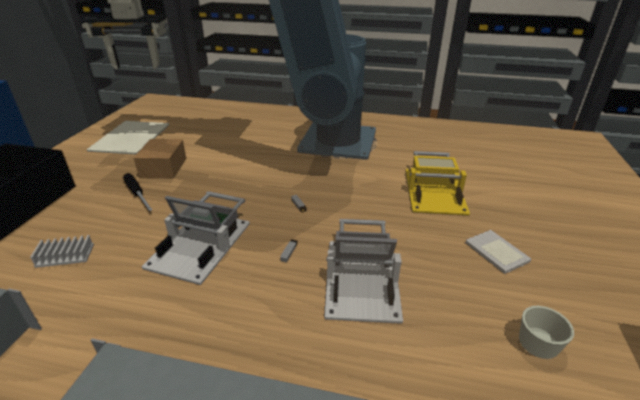

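View pics/a_side.png

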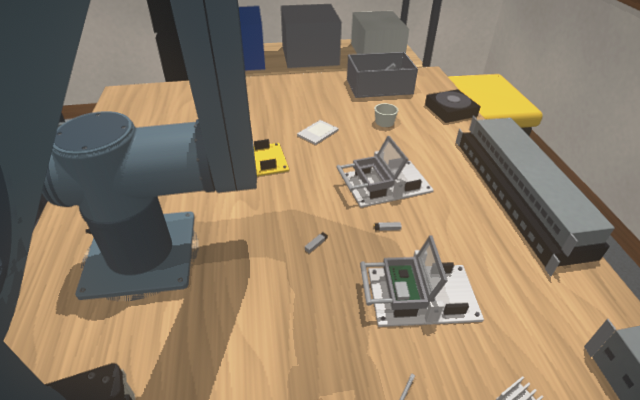

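View pics/a_wrist.png

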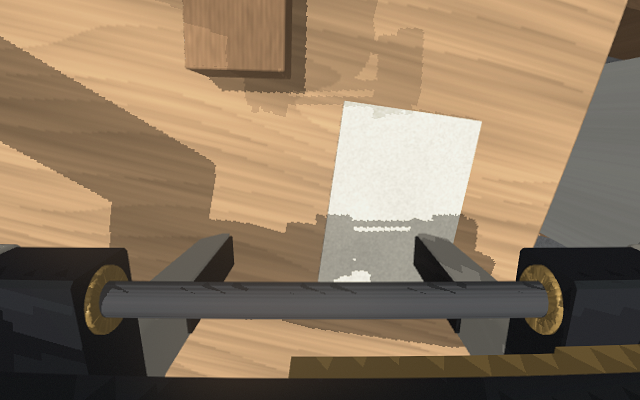

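The side view shows three stand-like objects. The near one, around (425,290), has the green card at (405,280). An empty one is at (385,175), and a yellow look-alike is at (268,158). In the scene view these are at (200,235) for the loaded fixture, (363,270) for the empty one and (437,185) for the yellow one. I'm choosing the near one with the green card.

```bash
cat > h.py <<'E'
import numpy as np,cv2
from bench import robot, optics, sign_off, finder
def cal(n):
    c=optics.calibration(n)
    if n=="wrist":
        s=robot.observe();T=np.eye(4);T[:3,:3]=cv2.Rodrigues(np.array(s['eef_rot']))[0];T[:3,3]=s['tool_pos'];T=T@c['hand_eye']
    else:T=np.array(c['T'])
    return np.array(c['K']),c['k1'],T
def ray(c,uv):
    K,k1,T=c
    d=np.array([(uv[0]-K[0,2])/K[0,0],(uv[1]-K[1,2])/K[1,1]]);u=d.copy()
    for _ in range(20):u=d/(1+k1*(u@u))
    v=T[:3,:3]@np.array([*u,1]);return T[:3,3],v
def onz(c,uv,z):
    o,v=ray(c,uv);return o+v*(z-o[2])/v[2]
def proj(c,P):
    K,k1,T=c
    q=(np.asarray(P,float).reshape(-1,3)-T[:3,3])@T[:3,:3]
    s=q[:,:2]/q[:,2:];s=s*(1+k1*(s**2).sum(1,keepdims=True))
    return s*[K[0,0],K[1,1]]+K[:2,2]
def stand2w(org,th,P):
    c,s=np.cos(th),np.sin(th);R=np.array([[c,-s,0],[s,c,0],[0,0,1]])
    return np.asarray(P,float)@R.T+np.array([*org,0])
E
python3 - <<'E'
from h import *
for n in ["side","scene"]:
    im=optics.get_image(n)
    for l in ["stand","holder_handle","lid","card_mid","spare_lid_edge"]:
        for d in finder.recognise(l,n): print(n,l,round(d['conf'],2),np.round(d['position']))
    b=(330,210,200,140) if n=="side" else (130,170,130,120)
    x,y,w,h=b
    cv2.imwrite(f"pics/b_{n}.png",cv2.resize(im[y:y+h,x:x+w,::-1],None,fx=4,fy=4,interpolation=cv2.INTER_CUBIC))
E
```

```text
side stand 0.93 [ 524. -198.   25.]
side stand 0.65 [280. 279.   4.]
side holder_handle 0.7 [ 517. -189.   50.]
side lid 0.74 [ 536. -186.   83.]
side lid 0.56 [ 525. -200.   28.]
side lid 0.3 [ 520. -184.   52.]
side card_mid 0.77 [ 496. -183.   37.]
side spare_lid_edge 0.97 [562. 142.  80.]
scene stand 0.8 [ 541. -174.   15.]
scene holder_handle 0.88 [ 533. -172.   56.]
scene holder_handle 0.69 [201. 274.  51.]
scene lid 0.86 [ 540. -177.   83.]
scene lid 0.82 [189. 273.  52.]
scene card_mid 0.63 [ 487. -150.   39.]
scene spare_lid_edge 0.66 [562. 151.  81.]
```

View pics/b_side.png

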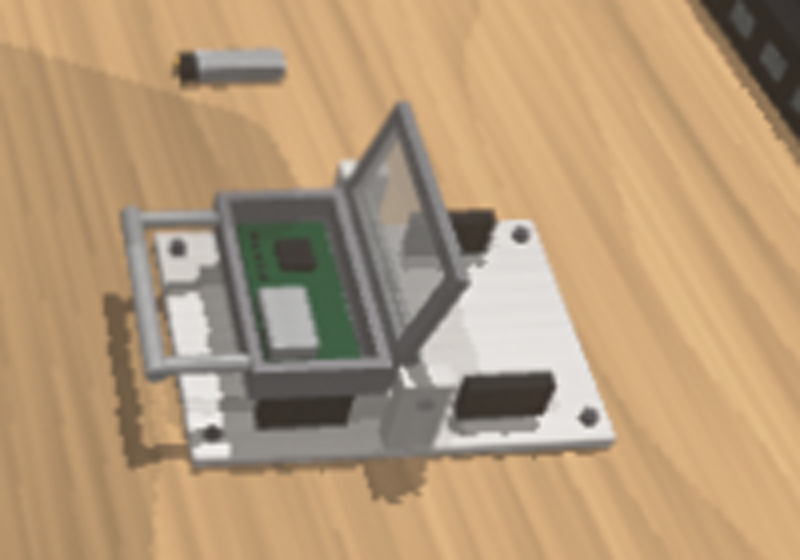

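View pics/b_scene.png

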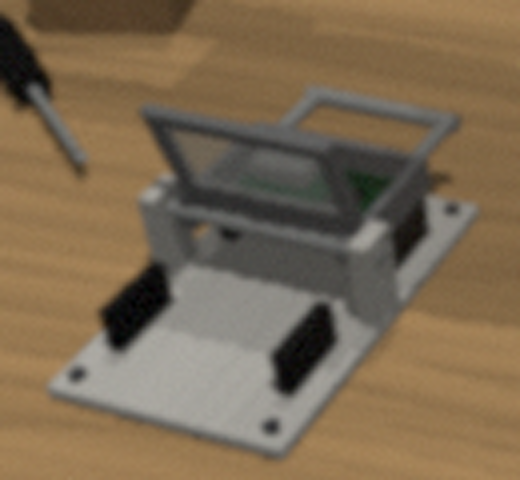

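```bash
cat > fit.py <<'E'
from h import *
from scipy.optimize import least_squares
S=[((613,440),(95,-63,4)),((535,222),(95,63,8)),((195,460),(-95,-63,4)),((130,212),(-112,45,47)),((153,372),(-112,-45,47)),((220,195),(-72,50,52)),((250,368),(-72,-50,52)),((402,103),50),((465,281),-50)]
C=[((50,388),(95,-63,7)),((283,453),(95,63,7)),((478,208),(-95,63,7)),((312,92),(-112,-45,47)),((458,120),(-112,45,47)),((145,108),-50),((345,143),50)]
cs,cc=cal("side"),cal("scene")
def P(p,q):
    return p if isinstance(p,tuple) else (-12-60*np.cos(q),p,52+60*np.sin(q))
def res(v,sep=False):
    o=[]
    for c,L,off in ((cs,S,(330,210)),(cc,C,(130,170))):
        w=stand2w(v[:2],v[2],[P(p,v[3]) for _,p in L])
        uv=np.array([((u+.5)/4-.5+off[0],(w_+.5)/4-.5+off[1]) for (u,w_),_ in L])
        o.append(proj(c,w)-uv)
    return o if sep else np.concatenate(o).ravel()
r=least_squares(res,[520,-180,0,1.9],loss='soft_l1');print(r.x)
for a in res(r.x,True):print(np.round(a,1))
np.save("pose.npy",r.x)
v=r.x
for nm,p in [("bar",(-112,0,45)),("hinge",(-12,0,52)),("lidedge",P(0.,v[3]) if 0 else (-12-60*np.cos(v[3]),0,52+60*np.sin(v[3]))),("axis",(0,0,45)),("endbar",(112,0,45))]: print(nm,np.round(stand2w(v[:2],v[2],p),1))
E
python3 fit.py
```

```text
[ 5.37293755e+02 -1.80936924e+02 -1.07481108e-01  1.87082879e+00]
[[ 0.4  0.7]
 [-0.7 -1.1]
 [-0.7  0.8]
 [ 0.1 -0.7]
 [ 1.   0.1]
 [-1.2 -0.9]
 [ 0.9  0.9]
 [-0.1 -0.5]
 [-0.6 -0.1]]
[[-0.9 -0.1]
 [ 0.1 -0. ]
 [ 1.  -0.3]
 [-0.  -0.1]
 [ 0.3  0.4]
 [ 0.2 -0.2]
 [-3.1  1. ]]
bar [ 425.9 -168.9   45. ]
hinge [ 525.4 -179.6   52. ]
lidedge [ 543.  -181.6  109.3]
axis [ 537.3 -180.9   45. ]
endbar [ 648.6 -193.    45. ]
```

Both views agree on the fit: stand at (537,-181), yaw -0.107, residuals around 1 px, and the lid at 1.87 rad with its edge at z 109. Next I shut the fingers and travel high to a point behind the lid.

Call:
jog_arm([
  [[0.043, -0.019, 0, 0, 1], [0.043, -0.019, 0, 0, 1], [0.043, -0.019, 0, 0, 1], [0.043, -0.019, 0, 0, 1], [0.043, -0.019, 0, 0, 1], [0.043, -0.019, 0, 0, 1], [0.043, -0.019, 0, 0, 1], [0.043, -0.019, 0, 0, 1]],
])

```text
time_s: 1.55
tool_pos: [434.3, -304.4, 218.4]
eef_rot: [3.117, 0.352, -0.0]
wrist_force: [-0.3, -0.7, -0.3]
width: 33.5
```

Call:
jog_arm([
  [[0, 0, 0, -0.14, 1], [0, 0, 0, -0.14, 1], [0, 0, 0, -0.14, 1], [0, 0, 0, -0.14, 1], [0, 0, 0, -0.14, 1], [0, 0, 0, -0.14, 1], [0, 0, 0, -0.14, 1], [0, 0, 0, -0.14, 1]],
])

```text
time_s: 2.35
tool_pos: [441.0, -297.1, 218.7]
eef_rot: [2.4, 2.02, -0.0]
wrist_force: [1.4, 1.0, 0.1]
width: 0.7
```

```bash
cat > where.py <<'E'
from h import *
v=np.load("pose.npy");s=robot.observe()
R=cv2.Rodrigues(np.array(s['eef_rot']))[0];p=s['tool_pos']
c,sn=np.cos(v[2]),np.sin(v[2]);d=np.array(p[:2])-v[:2]
print("t",s['time_s'],"tcp",np.round(p,1),"in stand",np.round([c*d[0]+sn*d[1],-sn*d[0]+c*d[1],p[2]],1),"w",round(s['width'],1),"F",np.round(s['wrist_force'],1))
print("yaw err (want 0; turn about tool z to add)",round(np.arctan2(R[1,0],R[0,0])-(np.pi/2+v[2]),3),"tool z",np.round(R[:,2],3),"j",np.round(s['joints'],2))
E
python3 where.py
```

```text
t 2.35 tcp [ 441.  -297.1  218.7] in stand [ -83.3 -125.8  218.7] w 0.7 F [1.4 1.  0.1]
yaw err (want 0; turn about tool z to add) -0.064 tool z [ 0.003 -0.004 -1.   ] j [-0.8   0.22  1.58 -0.    1.33 -0.63]
```

Call:
jog_arm([
  [[0.023, 0.025, 0, -0.06, 1], [0.023, 0.025, 0, 0, 1], [0.023, 0.025, 0, 0, 1], [0.023, 0.025, 0, 0, 1], [0.023, 0.025, 0, 0, 1], [0.023, 0.025, 0, 0, 1], [0, 0, 0, 0, 1]],
])

```text
time_s: 3.05
tool_pos: [611.7, -174.7, 218.7]
eef_rot: [2.334, 2.093, -0.001]
wrist_force: [0.7, -0.4, -0.4]
width: -0.0
```

```bash
python3 where.py
```

```text
t 3.05 tcp [ 611.7 -174.7  218.7] in stand [ 73.3  14.2 218.7] w -0.0 F [ 0.7 -0.4 -0.4]
yaw err (want 0; turn about tool z to add) -0.001 tool z [ 0.004 -0.005 -1.   ] j [-0.45  0.41  1.32 -0.    1.41 -0.34]
```

Call:
jog_arm([
  [[-0.014, -0.02, 0.03, 0, 1], [0, 0, 0.03, 0, 1], [0, 0, 0.03, 0, 1], [0, 0, 0.025, 0, 1], [0, 0, 0, 0, 1]],
])

```text
time_s: 3.55
tool_pos: [589.7, -188.8, 101.4]
eef_rot: [2.328, 2.095, -0.002]
wrist_force: [0.0, 0.7, -0.5]
width: 0.2
```

```bash
python3 where.py
python3 - <<'E'
from h import *
im=optics.get_image("side");cv2.imwrite("pics/c_side.png",cv2.resize(im[150:350,300:560,::-1],None,fx=3,fy=3))
E
```

```text
t 3.55 tcp [ 589.7 -188.8  101.4] in stand [ 52.9  -2.2 101.4] w 0.2 F [ 0.   0.7 -0.5]
yaw err (want 0; turn about tool z to add) 0.002 tool z [ 0.006 -0.008 -1.   ] j [-0.49  0.47  1.52 -0.01  1.14 -0.38]
```

View pics/c_side.png

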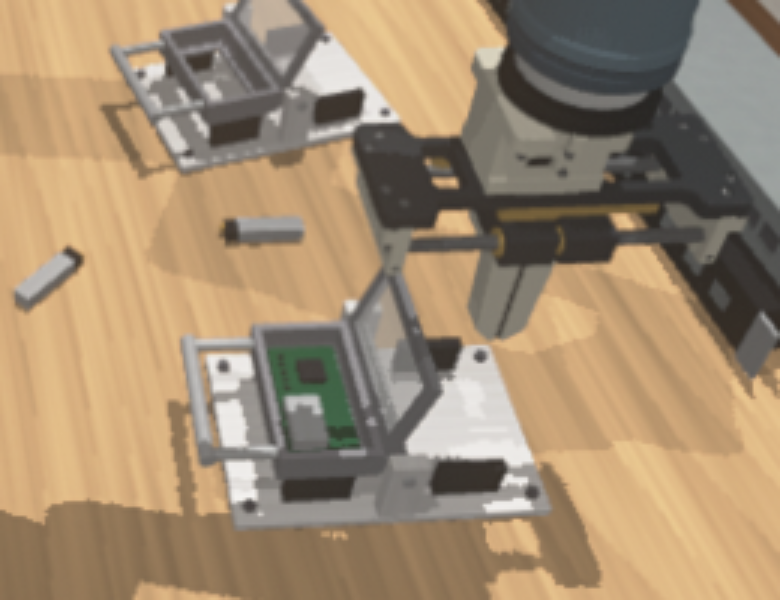

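The picture shows the shut fingers (505,330) just behind the open lid, with the card in the tray (310,400) and the spare fixture clear of the arm. Now I push the lid towards the robot.

Call:
jog_arm([
  [[0, -0.01, 0.009, 0, 1], [0, -0.012, 0, 0, 1], [0, -0.012, 0, 0, 1], [0, -0.012, 0, 0, 1], [0, -0.012, 0, 0, 1], [0, -0.012, 0, 0, 1]],
])

```text
time_s: 4.2
tool_pos: [524.4, -185.9, 103.3]
eef_rot: [2.313, 2.08, 0.011]
wrist_force: [2.8, -1.0, 0.3]
width: 0.2
```

```bash
python3 where.py
```

```text
t 4.2 tcp [ 524.4 -185.9  103.3] in stand [-12.3  -6.4 103.3] w 0.2 F [ 2.8 -1.   0.3]
yaw err (want 0; turn about tool z to add) 0.001 tool z [ 0.026 -0.018 -0.999] j [-0.54  0.36  1.7  -0.    1.05 -0.43]
```

Call:
jog_arm([
  [[0.003, -0.008, 0.008, 0, 1], [0.003, -0.008, 0.008, 0, 1], [0, -0.008, 0.004, 0, 1], [0, 0, 0, 0, 1]],
])

```text
time_s: 4.6
tool_pos: [499.3, -179.1, 84.9]
eef_rot: [2.309, 2.075, 0.011]
wrist_force: [0.0, -0.7, 0.5]
width: 0.6
```

```bash
python3 where.py
python3 - <<'E'
from h import *
im=optics.get_image("side");cv2.imwrite("pics/d_side.png",cv2.resize(im[150:350,300:560,::-1],None,fx=3,fy=3))
E
```

```text
t 4.6 tcp [ 499.3 -179.1   84.9] in stand [-38.   -2.3  84.9] w 0.6 F [ 0.  -0.7  0.5]
yaw err (want 0; turn about tool z to add) 0.001 tool z [ 0.03  -0.023 -0.999] j [-0.55  0.33  1.79 -0.    0.98 -0.44]
```

View pics/d_side.png

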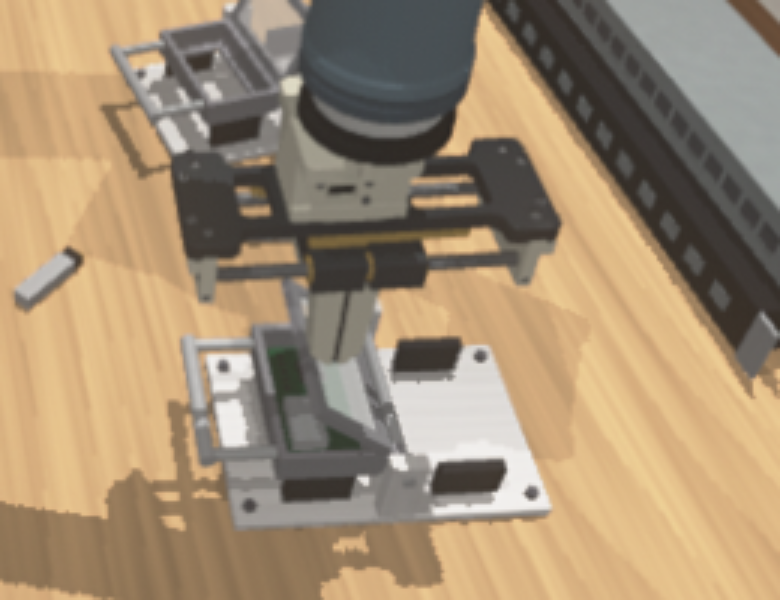

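The lid is leaning over the tray at about 1 rad, with the finger tip (335,355) on its back. I carry on forward and down.

Call:
jog_arm([
  [[0, -0.008, 0.002, 0, 1], [0, -0.007, 0.006, 0, 1], [0, -0.002, 0.007, 0, 1], [0, 0, 0.007, 0, 1], [0, 0, 0.005, 0, 1]],
])

```text
time_s: 5.15
tool_pos: [481.7, -178.0, 57.0]
eef_rot: [2.309, 2.076, 0.01]
wrist_force: [-14.8, 7.3, 59.6]
width: 0.6
```

```bash
python3 where.py
```

```text
t 5.15 tcp [ 481.7 -178.    57. ] in stand [-55.6  -3.1  57. ] w 0.6 F [-14.8   7.3  59.6]
yaw err (want 0; turn about tool z to add) 0.001 tool z [ 0.029 -0.023 -0.999] j [-0.57  0.35  1.86 -0.    0.9  -0.46]
```

Firm contact at z 57, with the lid at its stop. I lift off and look.

Call:
jog_arm([
  [[0, 0, -0.01, 0, 1], [0, 0, -0.03, 0, 1], [0, 0, -0.04, 0, 1], [0, -0.03, -0.03, 0, 1], [0, -0.03, 0, 0, 0.4], [0, 0, 0, 0, 0.4]],
])

```text
time_s: 5.75
tool_pos: [416.0, -168.0, 164.4]
eef_rot: [2.314, 2.084, 0.005]
wrist_force: [-0.4, -0.3, 0.8]
width: 12.2
```

```bash
python3 where.py
python3 - <<'E'
from h import *
im=optics.get_image("side");a=cv2.resize(im[150:350,300:560,::-1],None,fx=3,fy=3)
cv2.imwrite("pics/e_side.png",a)
c=cal("wrist");im=optics.get_image("wrist")[:,:,::-1].copy()
v=np.load("pose.npy")
for P in [(-112,45,45),(-112,-45,45),(-72,50,58),(-72,-50,58),(-112,0,45)]:
    u=proj(c,stand2w(v[:2],v[2],P))[0];print(P,u)
    cv2.circle(im,tuple(int(t) for t in u),4,(0,0,255),1)
cv2.imwrite("pics/e_wrist.png",im)
E
```

```text
t 5.75 tcp [ 416.  -168.   164.4] in stand [-1.219e+02 -1.000e-01  1.644e+02] w 12.2 F [-0.4 -0.3  0.8]
yaw err (want 0; turn about tool z to add) 0.003 tool z [ 0.021 -0.018 -1.   ] j [-0.63  0.11  1.87 -0.    1.14 -0.53]
(-112, 45, 45) [328.94688939 141.94332134]
(-112, -45, 45) [328.33009951 244.94880534]
(-72, 50, 58) [380.76402019 136.91234531]
(-72, -50, 58) [375.61840177 255.66781798]
(-112, 0, 45) [328.63127394 195.42947021]
```

View pics/e_side.png

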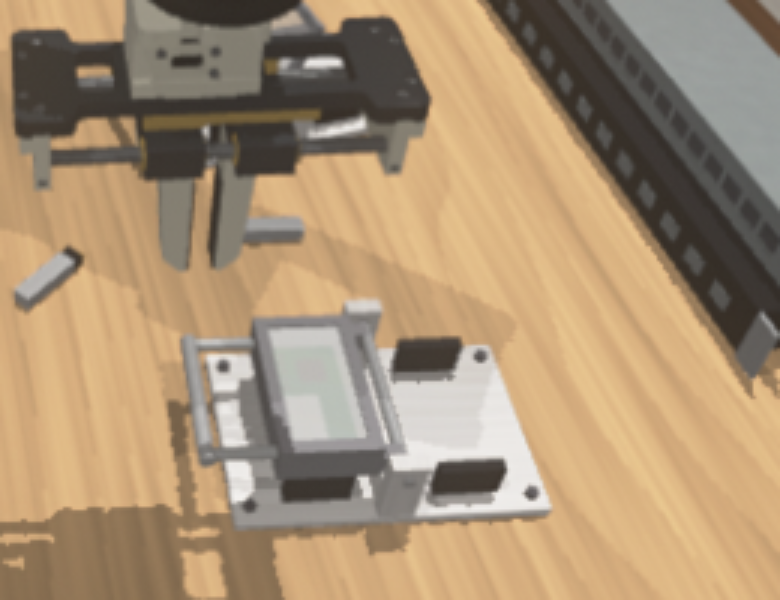

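View pics/e_wrist.png

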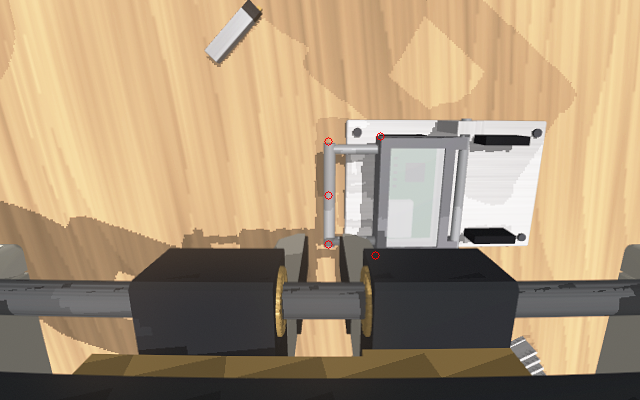

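The lid is shut flat, with the window over the card at (315,390) in the side view. The wrist view puts the bar exactly at the fitted points (328,142) to (328,245). I open to about 28 mm, centre over the bar and descend.

Call:
jog_arm([
  [[0, 0.012, 0, 0, 0.4], [0, 0, 0.03, 0, 0.4], [0, 0, 0.03, 0, 0.4], [0, 0, 0.01, 0, 0.4], [0, 0, 0, 0, 0.4]],
])

```text
time_s: 6.35
tool_pos: [440.0, -173.6, 91.1]
eef_rot: [2.312, 2.081, 0.009]
wrist_force: [0.2, 0.7, 0.6]
width: 28.3
```

```bash
python3 where.py
```

```text
t 6.35 tcp [ 440.  -173.6   91.1] in stand [-97.5  -3.2  91.1] w 28.3 F [0.2 0.7 0.6]
yaw err (want 0; turn about tool z to add) 0.002 tool z [ 0.025 -0.019 -0.999] j [-0.61  0.24  1.91 -0.    0.96 -0.51]
```

Call:
jog_arm([
  [[0.002, -0.012, 0, 0, 0.4], [0, 0, 0, 0, 0.4], [0, 0, 0, 0, 0.4]],
])

```text
time_s: 6.65
tool_pos: [429.0, -170.6, 92.0]
eef_rot: [2.31, 2.081, 0.01]
wrist_force: [0.9, -0.1, 0.1]
width: 27.9
```

```bash
python3 where.py
```

```text
t 6.65 tcp [ 429.  -170.6   92. ] in stand [-108.7   -1.4   92. ] w 27.9 F [ 0.9 -0.1  0.1]
yaw err (want 0; turn about tool z to add) 0.003 tool z [ 0.026 -0.02  -0.999] j [-0.62  0.22  1.94 -0.    0.95 -0.52]
```

Call:
jog_arm([
  [[0, -0.004, 0.015, 0, 0.4], [0, 0, 0.02, 0, 0.4], [0, -0.001, 0.015, 0, 0.4], [0, 0, 0.006, 0, 0.4], [0, 0, 0, 0, 0.4]],
])

```text
time_s: 7.15
tool_pos: [429.3, -174.2, 40.0]
eef_rot: [2.302, 2.072, 0.014]
wrist_force: [-0.7, -0.1, 0.6]
width: 28.1
```

```bash
python3 where.py
```

```text
t 7.15 tcp [ 429.3 -174.2   40. ] in stand [-108.    -4.9   40. ] w 28.1 F [-0.7 -0.1  0.6]
yaw err (want 0; turn about tool z to add) 0.002 tool z [ 0.037 -0.027 -0.999] j [-0.63  0.29  2.   -0.    0.8  -0.52]
```

Call:
jog_arm([
  [[0.002, -0.004, 0.008, 0, 0.4], [0, 0, 0.006, 0, 0.4], [0, 0, 0, 0, 0.4]],
])

```text
time_s: 7.45
tool_pos: [427.2, -173.0, 26.8]
eef_rot: [2.299, 2.069, 0.016]
wrist_force: [-0.1, 0.5, -0.2]
width: 27.9
```

```bash
python3 where.py
python3 - <<'E'
from h import *
im=optics.get_image("side");a=cv2.resize(im[210:340,300:450,::-1],None,fx=5,fy=4.5)
cv2.imwrite("pics/f_side.png",a)
E
```

```text
t 7.45 tcp [ 427.2 -173.    26.8] in stand [-110.3   -3.9   26.8] w 27.9 F [-0.1  0.5 -0.2]
yaw err (want 0; turn about tool z to add) 0.002 tool z [ 0.04  -0.03  -0.999] j [-0.63  0.31  2.02 -0.    0.76 -0.52]
```

View pics/f_side.png

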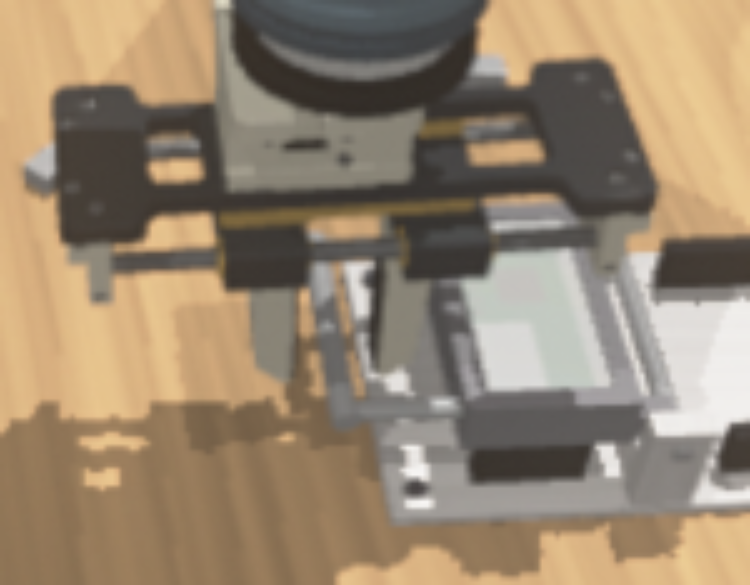

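The fingers straddle the bar (325,340), one in the gap at (400,320) and one outside at (275,330), clear of the tray. I close the gripper.

Call:
jog_arm([
  [[0, 0, 0, 0, 1], [0, 0, 0, 0, 1], [0, 0, 0, 0, 1], [0, 0, 0, 0, 1], [0, 0, 0, 0, 1]],
])

```text
time_s: 8.0
tool_pos: [426.0, -173.0, 27.3]
eef_rot: [2.299, 2.071, 0.013]
wrist_force: [0.1, 0.9, -1.6]
width: 8.9
```

```bash
python3 where.py
```

```text
t 8.0 tcp [ 426.  -173.    27.3] in stand [-111.5   -4.    27.3] w 8.9 F [ 0.1  0.9 -1.6]
yaw err (want 0; turn about tool z to add) 0.003 tool z [ 0.038 -0.03  -0.999] j [-0.63  0.31  2.02 -0.    0.76 -0.52]
```

Gripped on the bar at 8.9 mm. I start leading it round the axis.

Call:
jog_arm([
  [[0, 0.001, -0.011, 0, 1], [0, 0.002, -0.011, 0, 1], [0, 0.003, -0.011, 0, 1], [0, 0.004, -0.01, 0, 1]],
])

```text
time_s: 8.4
tool_pos: [434.7, -173.9, 72.6]
eef_rot: [2.299, 2.071, 0.011]
wrist_force: [2.9, -2.8, -5.2]
width: 9.5
```

```bash
cat > arc.py <<'E'
from h import *
exec(open("where.py").read())
zt=R[:,2]
g=np.array(p)-19*zt; dd=g[:2]-v[:2]; gx=c*dd[0]+sn*dd[1]; gz=g[2]-45
phi=np.arctan2(gz,-gx); print("grasp x",round(gx,1),"y",round(-sn*dd[0]+c*dd[1],1),"z",round(g[2],1),"phi",round(phi,3),"radius",round(np.hypot(gx,gz),1))
E
python3 arc.py
```

```text
t 8.4 tcp [ 434.7 -173.9   72.6] in stand [-102.8   -4.1   72.6] w 9.5 F [ 2.9 -2.8 -5.2]
yaw err (want 0; turn about tool z to add) 0.003 tool z [ 0.037 -0.031 -0.999] j [-0.62  0.25  1.96 -0.    0.89 -0.51]
grasp x -103.5 y -3.6 z 91.5 phi 0.422 radius 113.5
```

Call:
jog_arm([
  [[0, 0.006, -0.009, 0, 1], [0, 0.006, -0.009, 0, 1], [0, 0.007, -0.009, 0, 1], [0, 0.008, -0.008, 0, 1], [0, 0.009, -0.007, 0, 1]],
])

```text
time_s: 8.9
tool_pos: [468.9, -177.5, 119.9]
eef_rot: [2.299, 2.072, 0.004]
wrist_force: [-1.1, -4.8, -4.3]
width: 9.2
```

```bash
python3 arc.py
```

```text
t 8.9 tcp [ 468.9 -177.5  119.9] in stand [-68.4  -4.  119.9] w 9.2 F [-1.1 -4.8 -4.3]
yaw err (want 0; turn about tool z to add) 0.003 tool z [ 0.033 -0.033 -0.999] j [-0.58  0.24  1.83 -0.01  1.03 -0.47]
grasp x -69.1 y -3.4 z 138.9 phi 0.937 radius 116.6
```

Call:
jog_arm([
  [[0, 0.009, -0.004, 0, 1], [0, 0.009, -0.004, 0, 1], [0, 0.009, -0.003, 0, 1], [0, 0.009, -0.001, 0, 1]],
])

```text
time_s: 9.3
tool_pos: [502.4, -181.1, 137.8]
eef_rot: [2.301, 2.077, -0.008]
wrist_force: [-5.9, -0.8, 9.9]
width: 8.6
```

```bash
python3 arc.py
```

```text
t 9.3 tcp [ 502.4 -181.1  137.8] in stand [-34.7  -4.  137.8] w 8.6 F [-5.9 -0.8  9.9]
yaw err (want 0; turn about tool z to add) 0.005 tool z [ 0.024 -0.034 -0.999] j [-0.54  0.28  1.72 -0.02  1.11 -0.43]
grasp x -35.2 y -3.4 z 156.7 phi 1.265 radius 117.2
```

Run:
```python
from h import *
im=optics.get_image("side");a=cv2.resize(im[150:350,300:560,::-1],None,fx=3,fy=3)
cv2.imwrite("pics/g_side.png",a)
```

```text
(no output)
```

View pics/g_side.png

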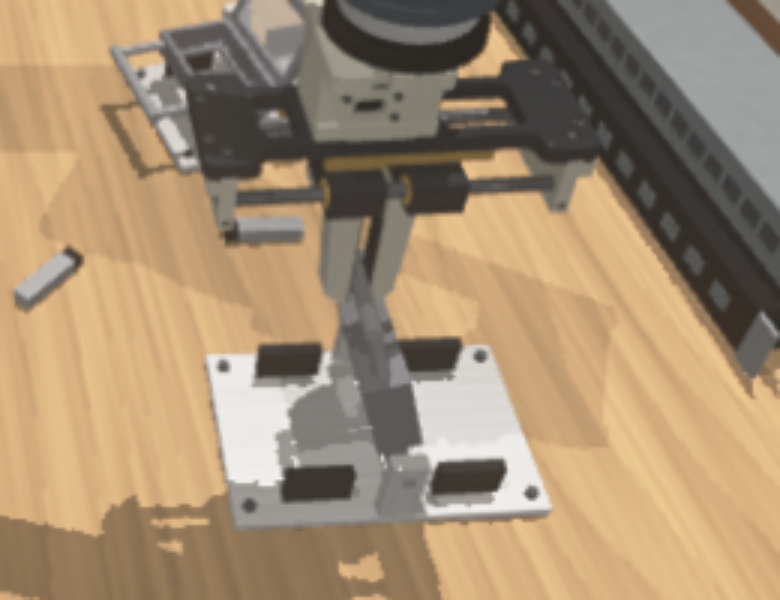

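Past about 1.27 rad, the holder is nearly upright and the lid shut at (385,350), with the bar between the fingers. I continue over the top.

Call:
jog_arm([
  [[0, 0.009, -0.001, 0, 1], [0, 0.009, 0, 0, 1], [0, 0.009, 0, 0, 1], [0, 0.009, 0.001, 0, 1], [0, 0.009, 0.002, 0, 1]],
])

```text
time_s: 9.85
tool_pos: [552.0, -186.5, 141.6]
eef_rot: [2.298, 2.075, -0.007]
wrist_force: [-1.8, -2.2, 3.4]
width: 9.1
```

```bash
python3 arc.py
```

```text
t 9.85 tcp [ 552.  -186.5  141.6] in stand [ 15.2  -4.  141.6] w 9.1 F [-1.8 -2.2  3.4]
yaw err (want 0; turn about tool z to add) 0.005 tool z [ 0.027 -0.037 -0.999] j [-0.51  0.35  1.6  -0.02  1.15 -0.39]
grasp x 14.6 y -3.3 z 160.6 phi 1.697 radius 116.5
```

Call:
jog_arm([
  [[0, 0.01, 0.003, 0, 1], [0, 0.01, 0.004, 0, 1], [0, 0.01, 0.005, 0, 1], [0, 0.009, 0.006, 0, 1], [0, 0.008, 0.007, 0, 1]],
])

```text
time_s: 10.35
tool_pos: [605.8, -192.2, 116.3]
eef_rot: [2.297, 2.074, -0.002]
wrist_force: [-0.7, -0.2, 3.4]
width: 9.2
```

```bash
python3 arc.py
```

```text
t 10.35 tcp [ 605.8 -192.2  116.3] in stand [ 69.3  -3.8 116.3] w 9.2 F [-0.7 -0.2  3.4]
yaw err (want 0; turn about tool z to add) 0.005 tool z [ 0.03  -0.036 -0.999] j [-0.47  0.46  1.49 -0.02  1.14 -0.36]
grasp x 68.7 y -3.2 z 135.3 phi 2.221 radius 113.4
```

Call:
jog_arm([
  [[0, 0.008, 0.007, 0, 1], [0, 0.007, 0.008, 0, 1], [0, 0.006, 0.009, 0, 1], [0, 0.005, 0.009, 0, 1], [0, 0.004, 0.009, 0, 1]],
])

```text
time_s: 10.85
tool_pos: [639.8, -195.8, 70.0]
eef_rot: [2.298, 2.076, -0.002]
wrist_force: [-0.4, 0.7, 2.0]
width: 8.6
```

```bash
python3 arc.py
```

```text
t 10.85 tcp [ 639.8 -195.8   70. ] in stand [103.5  -3.8  70. ] w 8.6 F [-0.4  0.7  2. ]
yaw err (want 0; turn about tool z to add) 0.005 tool z [ 0.029 -0.034 -0.999] j [-0.45  0.57  1.45 -0.02  1.09 -0.34]
grasp x 102.9 y -3.2 z 89.0 phi 2.738 radius 111.9
```

Call:
jog_arm([
  [[0, 0.004, 0.01, 0, 1], [0, 0.002, 0.01, 0, 1], [0, 0.001, 0.01, 0, 1], [0, 0, 0.008, 0, 1], [0, 0, 0.003, 0, 1]],
])

```text
time_s: 11.35
tool_pos: [648.8, -196.9, 24.3]
eef_rot: [2.3, 2.077, -0.0]
wrist_force: [-6.3, 3.2, 21.3]
width: 8.8
```

```bash
python3 arc.py
```

```text
t 11.35 tcp [ 648.8 -196.9   24.3] in stand [112.5  -3.9  24.3] w 8.8 F [-6.3  3.2 21.3]
yaw err (want 0; turn about tool z to add) 0.006 tool z [ 0.028 -0.032 -0.999] j [-0.45  0.63  1.46 -0.02  1.01 -0.34]
grasp x 111.9 y -3.4 z 43.3 phi -3.126 radius 111.9
```

At the far stop. I open to about 28 mm, no wider because of the tray, and then lift.

Call:
jog_arm([
  [[0, 0, 0, 0, 0.4], [0, 0, 0, 0, 0.4], [0, 0, 0, 0, 0.4], [0, 0, 0, 0, 0.4]],
])

```text
time_s: 11.75
tool_pos: [647.4, -197.4, 23.8]
eef_rot: [2.301, 2.078, -0.003]
wrist_force: [0.0, -0.3, 0.6]
width: 27.8
```

```bash
python3 arc.py
python3 - <<'E'
from h import *
im=optics.get_image("side");a=cv2.resize(im[150:350,300:560,::-1],None,fx=3,fy=3)
cv2.imwrite("pics/i_side.png",a)
E
```

```text
t 11.75 tcp [ 647.4 -197.4   23.8] in stand [111.3  -4.6  23.8] w 27.8 F [ 0.  -0.3  0.6]
yaw err (want 0; turn about tool z to add) 0.005 tool z [ 0.026 -0.032 -0.999] j [-0.45  0.63  1.46 -0.02  1.01 -0.34]
grasp x 110.7 y -4.0 z 42.8 phi -3.122 radius 110.7
```

View pics/i_side.png

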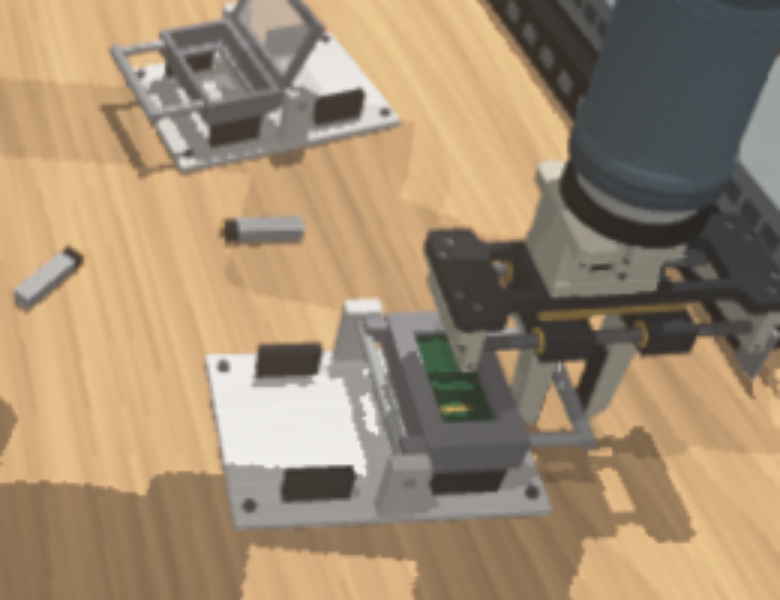

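The holder is turned over with the card's back showing at (455,385), the bar at (570,400) is clear of the opened fingers, and the spare fixture is untouched. I lift straight up.

Call:
jog_arm([
  [[0, 0, -0.01, 0, 0.4], [0, 0, -0.02, 0, 0.4], [0, 0, -0.02, 0, 0.4], [0, 0, -0.03, 0, 0.4], [0, 0, -0.03, 0, 0.4], [0, 0, -0.03, 0, 0.4], [-0.03, 0, 0, 0, 0.4], [-0.03, 0, 0, 0, 0.4]],
])

```text
time_s: 12.6
tool_pos: [637.7, -249.4, 176.7]
eef_rot: [2.294, 2.083, -0.001]
wrist_force: [-0.6, -0.0, -0.7]
width: 28.0
```

Call:
jog_arm([
  [[-0.03, 0, 0, 0, 0.4], [-0.03, 0, 0, 0, 0.4], [-0.03, 0, 0, 0, 0.4], [0, 0, 0, 0, 0.4], [0, 0, 0, 0, 0.4]],
])

```text
time_s: 13.1
tool_pos: [628.4, -346.2, 186.2]
eef_rot: [2.291, 2.075, 0.0]
wrist_force: [0.5, 0.2, 0.5]
width: 27.9
```

```bash
python3 arc.py
python3 - <<'E'
from h import *
im=optics.get_image("side");a=cv2.resize(im[150:350,300:560,::-1],None,fx=3,fy=3)
cv2.imwrite("pics/j_side.png",a)
im=optics.get_image("scene");v=np.load("pose.npy");b=im[:,:,::-1].copy()
for l in ["card_mid","holder_handle"]:
  for n in ["scene","side"]:
    for d in finder.recognise(l,n):
        q=np.array(d['position']);dd=q[:2]-v[:2];c,s=np.cos(v[2]),np.sin(v[2])
        print(l,n,round(d['conf'],2),"stand frame",np.round([c*dd[0]+s*dd[1],-s*dd[0]+c*dd[1],q[2]],1))
print("bar px side",proj(cal("side"),stand2w(v[:2],v[2],[(112,45,47),(112,-45,47)])))
cv2.imwrite("pics/j_scene.png",cv2.resize(b[150:330,100:420],None,fx=2.5,fy=2.5))
E
```

```text
t 13.1 tcp [ 628.4 -346.2  186.2] in stand [ 108.3 -154.6  186.2] w 27.9 F [0.5 0.2 0.5]
yaw err (want 0; turn about tool z to add) 0.008 tool z [ 0.034 -0.038 -0.999] j [-0.65  0.55  1.17 -0.01  1.37 -0.55]
grasp x 107.6 y -153.9 z 205.2 phi 2.162 radius 193.0
card_mid scene 0.81 stand frame [38.4 -5.  48.4]
card_mid side 0.77 stand frame [50.9 -2.9 49.5]
holder_handle scene 0.91 stand frame [65.5  7.7 53.9]
holder_handle scene 0.6 stand frame [-383.6  416.6   55.9]
holder_handle side 0.89 stand frame [-397.2  395.4   55.7]
holder_handle side 0.67 stand frame [ 34.  -12.1  55.2]
bar px side [[479.1668878  257.76058739]
 [496.09533658 297.12918416]]
```

View pics/j_side.png

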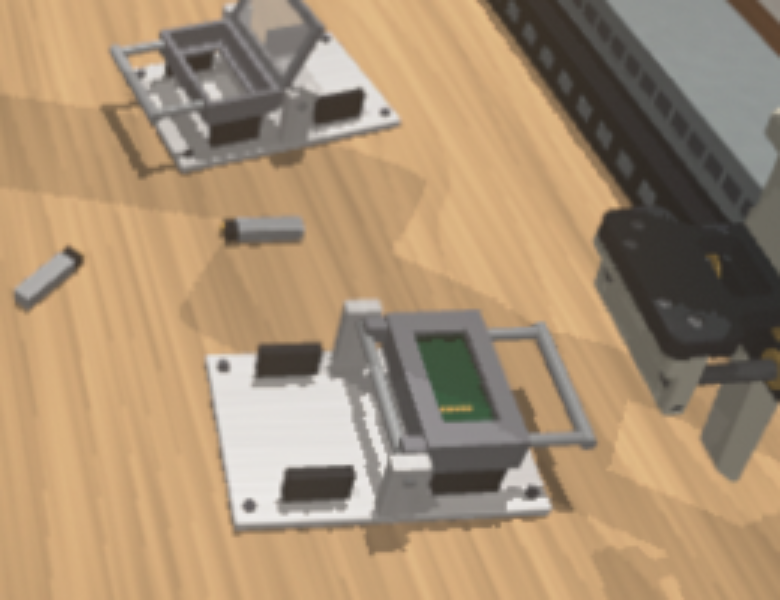

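View pics/j_scene.png

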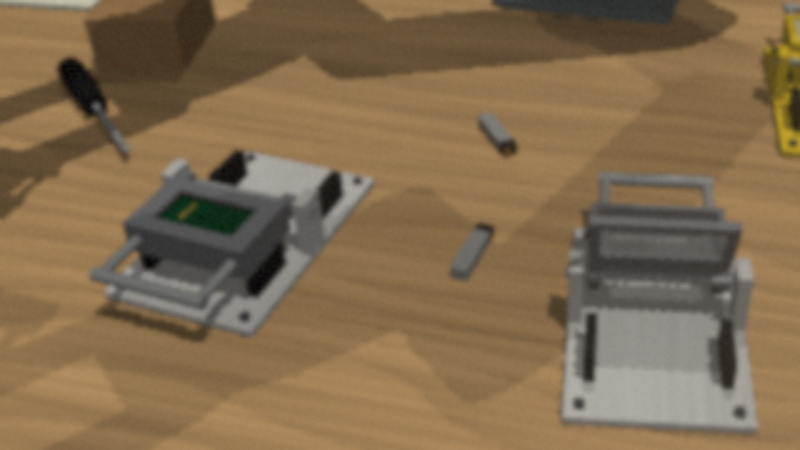

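The side view shows the bar at (540,328) to (590,440), within about 5 px of the prediction for "turned right over". The card's back shows at (455,380), the lid is shut underneath, and the spare fixture is unchanged. The arm is clear, so I hand in.

```bash
python3 -c "
from bench import sign_off
print(sign_off())"
```

```text
the job is handed in; nothing more can be done
None
```

I shut the lid on the card, turned the loaded holder over to its far stop by the bar, let go and handed in at about 13 s of the 58 s. The hand-in reports no verdict, so the result below rests on my own last checks.

**Last checks:**
- **Holder:** in the side picture the bar lies within about 5 px, in the 3x crop, of where it should be when fully turned over.
- **Lid:** it looked flat on the tray before the turn. Afterwards nothing hangs below the tray, though the lid is then underneath and cannot be seen directly.
- **Card:** it is inside with its back up. The network put its centre at stand x 38 mm, y -5 mm from the scene camera and x 51 mm, y -3 mm from the side camera. The two differ by about 12 mm in x, but both are within the 27 to 57 mm limit.
- **Empty fixture:** it looks unchanged in both pictures.
- **Arm:** it is clear of everything, with about 0 N at the wrist.

**Disagreements and excess force:**
- Pressing the lid shut reached about 60 N at the wrist, more than needed but below the 120 N limit. The fingertips did the pressing, not the gripper's body.
- The grip ran up to 5 mm outside the bar's 112 mm circle near the top of the turn.
- The network's finds for the handle did not match the bar in the picture, so I did not use them.

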